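# Two-key strongbox: seat both keys and hold the spring lock turned

### The job

The two look-alike keys in the wooden block open the grey strongbox: first put the short key into the low cylinder, fully home, and let go of it. Then push the long key fully home into the tall cylinder, past its sticky pins, and only then turn it a quarter turn clockwise; finish still gripping the key, holding it turned against the spring. Leave the short key in place and don't shift the garden things on the bench.

Things in the scene. Friction and masses are not known exactly. Their poses are not given: they have to be found in the camera images.
- strongbox: grey steel strongbox fixed to the bench, 180 (x) by 220 (y) by 70 mm tall; origin at the centre of its underside. On its lid two brass key cylinders in steel sleeves of 44 mm outside diameter: the low one (32 mm tall) at its y = +45 mm, the tall one (52 mm tall) at its y = -45 mm. Its x axis is the direction of the key slots.
- guard_mouth (a point): centre of the top of the low cylinder, where the slot opens (102 mm above the bench). The slot goes straight down 32 mm, is 16 mm long along the strongbox's x and 7 mm wide along its y, with a lead-in 2 mm wider a side over the top 4 mm. This cylinder does not turn. The short key is home when the underside of its bow rests on the top.
- master_mouth (a point): centre of the top of the tall cylinder (122 mm above the bench), on its turning axis. Slot as in the low cylinder, along the strongbox's x while unturned, but 52 mm deep. Two sprung pins in the slot, about 16 and 32 mm below the mouth, stick: push with up to some 15 N, wiggling a few degrees about the vertical if it stalls. The long key is home when its bow rests on the top.
- plug (a joint): turn of the tall cylinder's brass plug, rad: 0 unturned, grows clockwise seen from above, stops at 1.571 (a quarter). A spring turns it back when let go (about 0.024 N m at 0, 0.12 N m at the quarter). The key has about 0.15 rad of play in the slot before the plug follows.
- key_block: fixed wooden key block, 70 mm (x) by 140 mm (y), 32 mm tall, origin at the centre of its underside. Two slots 24 mm deep at its y = +38 and -38 mm, 15 by 6 mm, long side along its x; each holds one key upright with its tip 8 mm above the bench; which key is in which slot varies.
- short_key: The short key, upright in the block. Origin at the blade's tip, z up. Blade 29 mm long, 14 mm wide (x), 5 mm thick (y), round tip. Black bow with orange stripe, 32 mm wide (x), 34 mm tall, 11 mm thick (y: pinch it across this). Only the blade length differs from the other key: its bow starts 5 mm above the block. A half turn about z makes no difference. 40 to 85 g.
- long_key: The long key, upright in the block. Origin at the blade's tip, z up. Blade 49 mm long, 14 mm wide (x), 5 mm thick (y), round tip. Black bow with orange stripe, 32 mm wide (x), 34 mm tall, 11 mm thick (y: pinch it across this). Only the blade length differs from the other key: its bow starts 25 mm above the block. A half turn about z makes no difference. 40 to 85 g.
- short_key_seat (a point): centre of the underside of the short key's bow, 29 mm above its tip; meets the top centre of the low cylinder when home
- long_key_seat (a point): centre of the underside of the long key's bow, 49 mm above its tip; meets the top centre of the tall cylinder when home
- bottle: bystander, loose: yellow push dispenser bottle, 68 mm across and 192 mm tall; origin on its underside; leave alone
- pot0: bystander, loose: green plastic pot, 92 mm across and 85 mm tall; origin on its underside; leave alone
- pot1: bystander, loose: green plastic pot, 92 mm across and 85 mm tall; origin on its underside; leave alone
- pot2: bystander, loose: green plastic pot, 92 mm across and 85 mm tall; origin on its underside; leave alone
- cloche: bystander, loose: clear acrylic bell cloche, 150 mm across and 175 mm tall; origin on its underside; leave alone
- garden_rake: bystander, loose: stainless hand rake lying flat along its x axis, about 245 mm long, 80 mm wide, 22 mm high; origin on its underside; leave alone
- stake_bundle: bystander, loose: bundle of wooden stakes lying along its x axis, about 260 mm long, 34 mm wide, 22 mm high; origin on its underside; leave alone

How it is judged:
By the outcome, as a careful person would: the job done as asked, in the order asked, and still so for the second after the job is handed in, while the arm keeps its last pose, push and grip.
It also fails if it takes over 67 s, if anything falls off the work surface, if the arm or the gripper's body presses on something with over 40 N, if the wrist force passes 120 N, or if a joint passes its speed limit or range.

### The arm

A 6-joint arm with a two-finger parallel gripper is mounted at the origin on the work surface. World frame = base frame: x ahead of the robot, y to its left, z up, the work surface at z = 0. Lengths are in m, angles in rad, forces in N, time in s.
With the tool pointing down it reaches from about 0.3 to 0.775 m from the base axis. Payload 14.6 kg.
Tool frame: the origin (TCP) lies midway between the tips of the shut fingers; the grasp point (between the pads) lies arm.grasp_offset behind it (arm.grasp_offset is the distance from the TCP to the grasp point, in m); z points along the fingers, y is the line along which they close (so a half turn about z gives the same grasp; the last joint's range is limited). The gripper opens to 94 mm and grips with 3 to 60 N. Pads are 16 mm wide; open, the fingers measure 119 mm over their backs; the gripper's body (75 mm by 177 mm) begins 78 mm behind the grasp point.
Start: joints at [1.215, 0.3, 1.521, -0, 1.321, -0.067], TCP at [0.157, 0.527, 0.205] pointing down, gripper open.
Joint ranges: [-3.03, 3.03], [-0.79, 2.21], [0.23, 2.52], [-1.04, 4.18], [0, 3.07], [-2.55, 2.55]. Speed limits (rad/s): [2.22, 2.22, 2.57, 3.14, 3.14, 3.14].

### API

Orientations are given as a rotation vector (axis times angle).
In Python, from station import arm gives the robot as it stands.
- The arm moves only by the tool servo_tool, never from a script. Its argument "rows" is one flat list of numbers, 7 for each row, row after row: the opening, from -1 (shut) to 1 (fully open), then the shift along the tool's x, y, z normalised to -1 to 1, where 1 is 0.5 m, then the turn, a rotation vector about the tool's x, y, z normalised to -1 to 1, where 1 is pi rad. In form: [gripper, dx, dy, dz, rx, ry, rz, gripper, dx, dy, dz, rx, ry, rz, ...]. A call has 1 to 20 rows; each row is the pose to reach, as a shift and turn from the pose commanded when the call began, along the tool's axes at that moment, turning the shorter way round; what a row does not reach only later rows make up. A row lasts 1/12 s, in which the tool goes at most 41.7 mm and 7.16 degrees, less where a joint would pass 70% of its speed; a pose out of reach is approached as far as the arm can. A call with a number of a shift or a turn outside -1 to 1 is refused whole. A call with a gripper value outside its range is refused whole. The fingers move at their own pace and stop on an object; "squeeze" is the grip in N (left out, the last holds). Time passes only in rows, so rows that repeat a pose let the fingers close. It gives the time, the measured TCP pose, the force, the opening and the grip force at its end, in the units of the state.
- arm.sense(): the state, without advancing time (a new reading comes with each control period).
- arm.read_camera(name): name is "scene" or "top" or "wrist"; returns a dict with "pixels" (480x640x3 uint8, red, green, blue), "camera_matrix" (3x3 intrinsics, pixels), "k1" (the pictures are not rectified: a ray, as slopes to the right and down, at radius r is drawn at 1 + k1 r^2 times it, then the intrinsics apply), "rvec" (rotation vector, rad) and "tvec" (3), from world to camera coordinates, as OpenCV has them. Camera axes: x right, y down, z forward; pixel columns grow to the right and rows downward; lengths in m; the calibration is good to about 2 mm. A picture is of the moment at which its call begins. There is no depth.
- arm.hand_in(): hands the job in; it is judged then, once.
The state is a dict: "time": time; "joints": joint angles; "joint_vel": joint speeds; "effort": joint torques, N m; "eef_pos": TCP position; "tool_rot": TCP orientation; "wrist_force": force on the tool from outside, world axes, zero at the start; "wrist_torque": the same for the moment, N m; "grip_width": finger opening in m; "grip_force": force on a finger pad.
Only numpy, scipy, OpenCV 4.12 (cv2) and the standard library are available. Lean on these libraries where they do the work, as an engineer would, in place of code of your own. Each camera call takes 0.05 s, during which the arm holds its last target. There are 200 camera calls.

## Working session

There is one attempt and no reset: what is moved stays moved. The work goes in short steps, Python scripts to look and compute and a tool call to move; the robot and the scene stay as the last step left them, time stands still between calls to the robot, and variables do not carry over. Pictures are saved under pics/ and viewed, at most 10 in all, crops included, and the job is handed in when it is done.

Besides the shell and the picture viewer there is one more tool, called after "Call:" as name(argument=value, ...) on one line, values as JSON. servo_tool: Moves the arm, as the interface text tells. Its arguments: {"type":"object","properties":{"rows":{"type":"array"},"squeeze":{"type":"number"}},"required":["rows"]}

```bash
ls; mkdir -p pics; cat > h.py <<'E'
import numpy as np, cv2
from scipy.spatial.transform import Rotation as R
from station import arm
def cap(n, save=None):
    c=arm.read_camera(n); 
    if save: cv2.imwrite('pics/'+save, c['pixels'][:,:,::-1]); np.save('pics/'+save+'.npy',c,allow_pickle=True)
    return c
def ray(c,uv):
    K=np.array(c['camera_matrix']); p=(np.array(uv,float).reshape(-1,2)-K[:2,2])/[K[0,0],K[1,1]]
    s=p.copy()
    for _ in range(20): s=p/(1+c['k1']*(s**2).sum(1,keepdims=True))
    Rm=cv2.Rodrigues(np.array(c['rvec'],float))[0]; t=np.array(c['tvec'],float).reshape(3)
    d=np.c_[s,np.ones(len(s))]@Rm; return -Rm.T@t, d/np.linalg.norm(d,axis=1,keepdims=True)
def onplane(c,uv,z):
    o,d=ray(c,uv); return o+d*((z-o[2])/d[:,2])[:,None]
def tri(obs):
    A=np.zeros((3,3));b=np.zeros(3);L=[]
    for c,uv in obs:
        o,d=ray(c,uv);P=np.eye(3)-np.outer(d[0],d[0]);A+=P;b+=P@o;L.append((P,o))
    x=np.linalg.solve(A,b); return x,[np.linalg.norm(P@(x-o)) for P,o in L]
def proj(c,X):
    Rm=cv2.Rodrigues(np.array(c['rvec'],float))[0]; q=np.atleast_2d(X)@Rm.T+np.array(c['tvec']).reshape(3)
    s=q[:,:2]/q[:,2:]; s=s*(1+c['k1']*(s**2).sum(1,keepdims=True)); K=np.array(c['camera_matrix'])
    return s*[K[0,0],K[1,1]]+K[:2,2]
def load(s): return np.load('pics/'+s+'.npy',allow_pickle=True).item()
E
python3 - <<'E'
from h import *
for n in ('scene','top','wrist'):
    c=cap(n,n+'0.png'); print(n,c['k1'],np.round(c['camera_matrix'],1).tolist(),np.round(ray(c,[320,240])[0],3))
s=arm.sense(); print(s, arm.grasp_offset)
E
```

```text
pics
scene -0.1049280674612447 [[450.3, 0.0, 327.5], [0.0, 450.3, 243.5], [0.0, 0.0, 1.0]] [1.238 0.442 0.758]
top 0.015979640327186333 [[452.2, 0.0, 317.4], [0.0, 452.2, 235.6], [0.0, 0.0, 1.0]] [0.347 0.015 1.302]
wrist -0.028314470744513896 [[423.5, 0.0, 317.1], [0.0, 423.5, 237.8], [0.0, 0.0, 1.0]] [0.084 0.548 0.385]
{'time': 0.15, 'joints': array([ 1.21542879e+00,  3.00347462e-01,  1.52141993e+00, -1.43369432e-05,
        1.32069016e+00, -6.66003641e-02]), 'joint_vel': array([-0.00063206, -0.00160361, -0.0027413 ,  0.00210496, -0.00022622,
       -0.00036915]), 'effort': array([ 6.25857829e-04, -5.31959116e+01, -3.52817452e+01,  7.07960757e-02,
        2.35338573e-02, -7.12823157e-05]), 'eef_pos': array([0.15656388, 0.5270462 , 0.20502232]), 'tool_rot': array([-4.51990401e-01, -3.10873842e+00,  1.33295896e-03]), 'wrist_force': array([ 0.39873942,  0.13103942, -0.06549909]), 'wrist_torque': array([-0.01153077, -0.02133807,  0.00771115]), 'grip_force': 0.0, 'grip_width': 0.0938355336896257} 0.0188
```

View pics/top0.png

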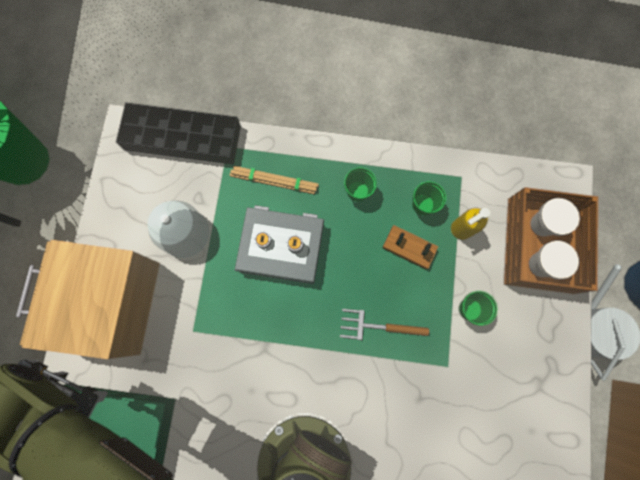

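View pics/scene0.png

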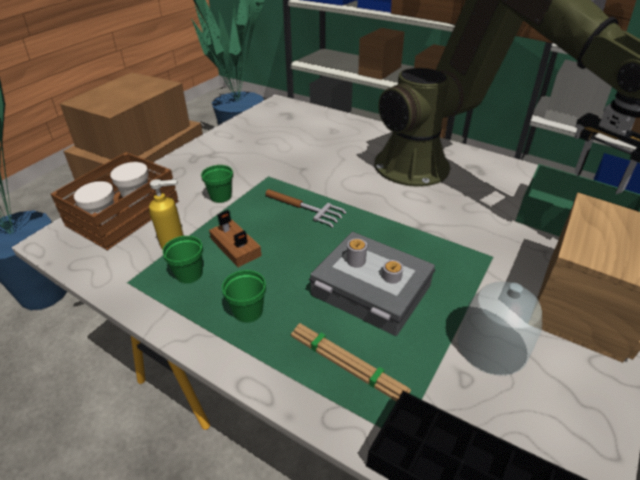

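The top view shows the strongbox at (281,245) with its low cylinder at (263,240) and its tall one at (295,243). The block is at (411,247), with keys at (401,240) and (428,252). In the scene view the tall cylinder is at (357,252) and the low one at (393,270). The key standing higher is at (224,220), so the long key is the right-hand one in the top view.

```bash
python3 - <<'E'
from h import *
t,s,w=load('top0.png'),load('scene0.png'),load('wrist0.png')
for n,a,b in (('low',(263,240),(393,269)),('tall',(295,243),(357,244)),('short',(401,240),(240,235)),('long',(428,252),(224,216))):
    x,e=tri([(t,a),(s,b)]); print(n,x.round(3),np.round(e,4))
print(onplane(t,[(263,240),(295,243)],.11).round(3), onplane(t,[[401,240],[428,252]],.075).round(3))
T=arm.sense();Rt=R.from_rotvec(T['tool_rot']).as_matrix();print(Rt.round(3))
o,d=ray(w,[w['camera_matrix'][0][2],w['camera_matrix'][1][2]]);print('cam in tool',Rt.T@(o-T['eef_pos']),Rt.T@d[0])
Rc=cv2.Rodrigues(np.array(w['rvec'],float))[0];print((Rc@Rt).round(3))
E
```

```text
low [0.569 0.192 0.089] [0.0023 0.0023]
tall [0.567 0.102 0.118] [0.0017 0.0017]
short [ 0.627 -0.189  0.059] [0.0006 0.0006]
long [ 0.6   -0.264  0.071] [0.0011 0.0011]
[[0.566 0.187 0.11 ]
 [0.569 0.101 0.11 ]] [[ 0.624 -0.187  0.075]
 [ 0.6   -0.263  0.075]]
[[-0.959  0.285 -0.   ]
 [ 0.285  0.959 -0.001]
 [ 0.    -0.001 -1.   ]]
cam in tool [ 0.07579255 -0.0003277  -0.17978416] [-2.60500135e-01 -7.62124442e-06  9.65473811e-01]
[[-0.001  1.    -0.   ]
 [-0.965 -0.001 -0.261]
 [-0.261 -0.     0.965]]
```

```bash
python3 - <<'E'
from h import *
t,s=load('top0.png'),load('scene0.png')
for n,c in (('top',t),('scene',s)):
    hsv=cv2.cvtColor(c['pixels'],cv2.COLOR_RGB2HSV); m=cv2.inRange(hsv,(20,150,100),(32,255,255))
    k,l,st,ce=cv2.connectedComponentsWithStats(m)
    for i in range(1,k):
        if st[i,4]>100: print(n,st[i],ce[i].round(1))
print('nozzle',tri([(t,(480,214)),(s,(165,184))]))
for z in (0.0,.1,.16): print(z,onplane(t,[(462,229),(468,222)],z).round(3))
print(onplane(s,[(171,240),(166,215)],.04).round(3))
E
```

```text
top [452 209  35  25 425] [467.3 222. ]
scene [ 149  193   32   54 1063] [164.4 218. ]
nozzle (array([ 0.68851956, -0.35582568,  0.18703465]), [np.float64(0.005926632968614111), np.float64(0.005926632968614102)])
0.0 [[ 0.698 -0.374  0.   ]
 [ 0.721 -0.39   0.   ]]
0.1 [[ 0.671 -0.344  0.1  ]
 [ 0.693 -0.359  0.1  ]]
0.16 [[ 0.655 -0.326  0.16 ]
 [ 0.675 -0.34   0.16 ]]
[[ 0.718 -0.341  0.04 ]
 [ 0.651 -0.432  0.04 ]]
```

```bash
python3 - <<'E'
from h import *
a=load('scene0.png')['pixels'][150:280,120:320];b=load('top0.png')['pixels'][160:290,370:520]
f=lambda x:cv2.resize(x,None,fx=3.9,fy=3.9)
im=np.zeros((600,800,3),np.uint8);A=cv2.resize(a,(440,286));B=cv2.resize(b,(345,299));im[:286,:440]=A;im[:299,450:795]=B
im[300:]=cv2.resize(load('top0.png')['pixels'][200:290,225:465],(800,300));cv2.imwrite('pics/c.png',im[:,:,::-1])
E
```

```text
(no output)
```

View pics/c.png

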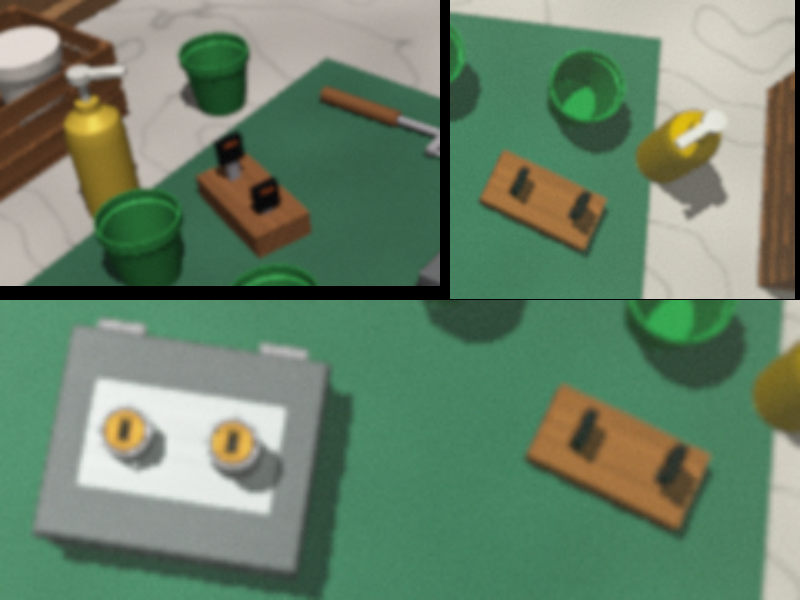

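The crop confirms that the taller key (long) is the one nearest the bottle. The slots lean about -11° on the box and about -20° on the block. Next I move the wrist camera over the box.

```bash
cat >> h.py <<'E'
def plan(pos,yaw,tag=''):
    """move numbers from the measured pose to TCP pos, tool down, tool x at yaw (deg)"""
    s=arm.sense(); R0=R.from_rotvec(s['tool_rot']); y=np.radians(yaw)
    X=np.array([np.cos(y),np.sin(y),0]);Z=np.array([0,0,-1.]);R1=R.from_matrix(np.c_[X,np.cross(Z,X),Z])
    d=R0.inv().apply(np.array(pos)-s['eef_pos']);r=(R0.inv()*R1).as_rotvec()
    print(tag,'d',(d/.5).round(4),'r',(r/np.pi).round(4),'rows',np.ceil(max(np.linalg.norm(d)/.0417,np.degrees(np.linalg.norm(r))/7.16)))
E
python3 - <<'E'
from h import *
plan((.56,.145,.24),169)
E
```

```text
d [-0.9911 -0.5027 -0.0696] r [-0.0003 -0.     -0.0308] rows 14.0
```

Call:
servo_tool(rows=[1, -0.991, -0.503, -0.07, 0, 0, -0.031, 1, -0.991, -0.503, -0.07, 0, 0, -0.031, 1, -0.991, -0.503, -0.07, 0, 0, -0.031, 1, -0.991, -0.503, -0.07, 0, 0, -0.031, 1, -0.991, -0.503, -0.07, 0, 0, -0.031, 1, -0.991, -0.503, -0.07, 0, 0, -0.031, 1, -0.991, -0.503, -0.07, 0, 0, -0.031, 1, -0.991, -0.503, -0.07, 0, 0, -0.031, 1, -0.991, -0.503, -0.07, 0, 0, -0.031, 1, -0.991, -0.503, -0.07, 0, 0, -0.031, 1, -0.991, -0.503, -0.07, 0, 0, -0.031, 1, -0.991, -0.503, -0.07, 0, 0, -0.031, 1, -0.991, -0.503, -0.07, 0, 0, -0.031, 1, -0.991, -0.503, -0.07, 0, 0, -0.031, 1, -0.991, -0.503, -0.07, 0, 0, -0.031, 1, -0.991, -0.503, -0.07, 0, 0, -0.031, 1, -0.991, -0.503, -0.07, 0, 0, -0.031, 1, -0.991, -0.503, -0.07, 0, 0, -0.031])

```text
time: 1.65
eef_pos: [0.5593, 0.146, 0.2405]
tool_rot: [-0.298, -3.127, -0.0]
wrist_force: [-0.6, 0.6, -0.1]
grip_width: 0.0942
grip_force: 0.0
```

```bash
python3 - <<'E'
from h import *
cap('wrist','w1.png');s=arm.sense();print(s['time'],s['eef_pos'],s['joints'].round(2))
plan((.52,.145,.28),169,'box2')
plan((.60,-.215,.22),160,'block')
E
```

```text
1.7 [0.55933417 0.14600571 0.24063217] [ 0.19  0.34  1.39  0.    1.41 -1.19]
box2 d [ 0.0769 -0.0168 -0.0787] r [0.     0.     0.0007] rows 2.0
block d [-0.2162 -0.6937  0.0412] r [0.     0.     0.0507] rows 9.0
```

View pics/w1.png

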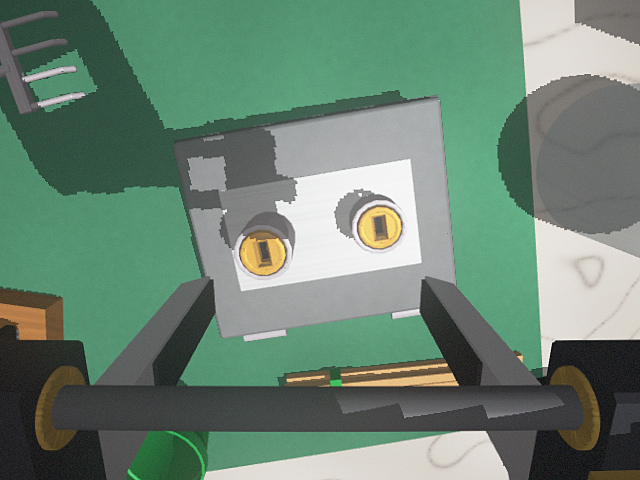

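The wrist view shows the tall cylinder at (264,253) and the low one at (380,228), both with clear dark slots. I take a second view for height.

Call:
servo_tool(rows=[1, 0.0, -0.12, -0.06, 0, 0, 0, 1, 0.0, -0.12, -0.06, 0, 0, 0, 1, 0.0, -0.12, -0.06, 0, 0, 0, 1, 0.0, -0.12, -0.06, 0, 0, 0, 1, 0.0, -0.12, -0.06, 0, 0, 0])

```text
time: 2.12
eef_pos: [0.5483, 0.087, 0.2702]
tool_rot: [-0.299, -3.127, -0.0]
wrist_force: [-1.0, 0.3, 0.0]
grip_width: 0.0939
grip_force: 0.0
```

```bash
cat >> h.py <<'E'
def brass(c):
    """(disc centre, slot centre, slot long-axis end points) of each brass disc, left to right"""
    hsv=cv2.cvtColor(c['pixels'],cv2.COLOR_RGB2HSV); m=cv2.inRange(hsv,(14,120,90),(30,255,255)); m[300:]=0
    out=[]
    for ct in cv2.findContours(m,cv2.RETR_EXTERNAL,cv2.CHAIN_APPROX_NONE)[0]:
        if not 600<cv2.contourArea(ct)<6000: continue
        ct=cv2.convexHull(ct); e=cv2.fitEllipse(ct); q=np.zeros_like(m); cv2.drawContours(q,[ct],-1,255,-1)
        q=cv2.erode(q,np.ones((9,9))); sl=((hsv[...,2]<110)&(q>0)).astype(np.uint8)
        k,l,st,ce=cv2.connectedComponentsWithStats(sl); i=1+np.argmax(st[1:,4]); p=np.argwhere(l==i)[:,::-1].astype(np.float32)
        b=cv2.minAreaRect(p); out.append((e,b,ce[i]))
    return sorted(out,key=lambda o:o[0][0][0])
E
python3 - <<'E'
from h import *
cap('wrist','w2.png');a,b=load('w1.png'),load('w2.png')
print(arm.sense()['eef_pos'])
A,B=brass(a),brass(b);print(A);print(B)
P=[]
for i in range(2):
    x,e=tri([(a,A[i][0][0]),(b,B[i][0][0])]);print('disc',x.round(4),np.round(e,4));P.append(x)
    z=(.122,.102)[i]
    for c,Q in ((a,A),(b,B)):
        bp=cv2.boxPoints(Q[i][1]);L=[np.linalg.norm(bp[0]-bp[1]),np.linalg.norm(bp[1]-bp[2])]
        e=((bp[0]+bp[3])/2,(bp[1]+bp[2])/2) if L[0]>L[1] else ((bp[0]+bp[1])/2,(bp[2]+bp[3])/2)
        w=onplane(c,e,z);v=w[1]-w[0];print('  disc@z',onplane(c,Q[i][0][0],z).round(4),'slot c',w.mean(0).round(4),'len',np.linalg.norm(v).round(4),'ang',np.degrees(np.arctan2(v[1],v[0])).round(1))
v=P[1]-P[0];print('dist',np.linalg.norm(v[:2]),'box x ang',np.degrees(np.arctan2(v[1],v[0]))-90)
plan((.60,-.215,.22),160,'block')
E
```

```text
[0.5482963  0.08711633 0.26990424]
[(((262.3502502441406, 253.03602600097656), (42.48455810546875, 45.22550582885742), 105.42020416259766), ((264.1131896972656, 250.10377502441406), (16.70882797241211, 7.432971000671387), 79.3803482055664), array([263.92982456, 250.07017544])), (((379.7149963378906, 227.11880493164062), (40.255218505859375, 42.74635696411133), 60.38850021362305), ((378.0778503417969, 224.85658264160156), (15.843754768371582, 7.242859363555908), 84.80557250976562), array([378.08411215, 224.63551402]))]
[(((36.245853424072266, 291.1326904296875), (19.10652732849121, 215.42640686035156), 91.80410766601562), ((90.41439819335938, 292.36968994140625), (63.126827239990234, 3.9298319816589355), 3.5763344764709473), array([ 95.73888889, 292.3       ])), (((341.4190979003906, 241.79722595214844), (38.97077941894531, 41.38368225097656), 84.08399963378906), ((340.9154052734375, 239.32310485839844), (14.760132789611816, 7.442083835601807), 82.87498474121094), array([340.5212766 , 239.69148936])), (((445.63507080078125, 218.40072631835938), (36.51024627685547, 39.726409912109375), 53.10453796386719), ((442.71783447265625, 216.17822265625), (14.030025482177734, 4.3781633377075195), 84.2894058227539), array([442.73015873, 216.36507937]))]
disc [0.4454 0.1866 0.5593] [0.0007 0.0007]
  disc@z [[0.5676 0.1031 0.122 ]] slot c [0.5657 0.1049 0.122 ] len 0.0128 ang -2.6
  disc@z [[ 0.5614 -0.1566  0.122 ]] slot c [ 0.5711 -0.1113  0.122 ] len 0.0534 ang 75.5
disc [0.3245 0.099  0.9949] [0.0065 0.0065]
  disc@z [[0.5699 0.1931 0.102 ]] slot c [0.5679 0.1921 0.102 ] len 0.0126 ang -3.7
  disc@z [[0.5734 0.103  0.102 ]] slot c [0.5712 0.103  0.102 ] len 0.0131 ang -3.3
dist 0.14931770204767425 box x ang -234.07663012790573
block d [-0.2159 -0.5738  0.0997] r [-0.     -0.0002  0.0505] rows 8.0
```

```bash
sed -i "s/ct=cv2.convexHull(ct); e=cv2.fitEllipse(ct);/ct=cv2.convexHull(ct); e=cv2.fitEllipse(ct)\n        if e[1][1]>1.3*e[1][0]: continue\n       /" h.py
python3 - <<'E'
from h import *
a,b=load('w1.png'),load('w2.png');A,B=brass(a),brass(b)
P=[]
for i in range(2):
    x,e=tri([(a,A[i][0][0]),(b,B[i][0][0])]);print('disc',x.round(4),np.round(e,4));P.append(x)
    for c,Q in ((a,A),(b,B)):print(onplane(c,Q[i][0][0],(.122,.102)[i]).round(4), Q[i][0][1][0])
v=P[1]-P[0];print('dist',np.linalg.norm(v[:2]),'box x ang',np.degrees(np.arctan2(v[1],v[0]))-90)
# box lid edge / white plate angle
for c in (a,b):
    hsv=cv2.cvtColor(c['pixels'],cv2.COLOR_RGB2HSV);m=((hsv[...,2]>215)&(hsv[...,1]<25)).astype(np.uint8);m[330:]=0
    k,l,st,ce=cv2.connectedComponentsWithStats(m); t=onplane(c,[(380,228),(264,253)],.1)
    # plate right-hand edge pixels near low cylinder
    i=l[int(round(B[1][0][0][1])) ,0] if 0 else max(range(1,k),key=lambda i:st[i,4]*(abs(ce[i][0]-340)<160))
    ct=max(cv2.findContours((l==i).astype(np.uint8),0,1)[0],key=cv2.contourArea);h=cv2.approxPolyDP(cv2.convexHull(ct),6,True)[:,0].astype(float)
    w=onplane(c,h,.07)
    for j in range(len(w)):
        v=w[(j+1)%len(w)]-w[j]; print(' edge',h[j],np.linalg.norm(v).round(3),np.degrees(np.arctan2(v[1],v[0])).round(1))
E
```

```text
disc [0.5679 0.1029 0.1213] [0. 0.]
[[0.5676 0.1031 0.122 ]] 42.48455810546875
[[0.5677 0.1029 0.122 ]] 38.97077941894531
disc [0.5702 0.1932 0.1011] [0. 0.]
[[0.5699 0.1931 0.102 ]] 40.255218505859375
[[0.57  0.193 0.102]] 36.51024627685547
dist 0.09028943396200854 box x ang -1.4779401032709387
 edge [410. 160.] 0.089 -2.0
 edge [420. 262.] 0.159 -91.5
 edge [241. 290.] 0.048 168.4
 edge [239. 238.] 0.07 126.1
 edge [294. 178.] 0.096 87.9
 edge [470. 156.] 0.09 -2.1
 edge [476. 252.] 0.159 -92.0
 edge [309. 277.] 0.088 178.2
 edge [293. 186.] 0.16 88.7
```

Call:
servo_tool(rows=[1, -0.216, -0.574, 0.1, 0, 0, 0.05, 1, -0.216, -0.574, 0.1, 0, 0, 0.05, 1, -0.216, -0.574, 0.1, 0, 0, 0.05, 1, -0.216, -0.574, 0.1, 0, 0, 0.05, 1, -0.216, -0.574, 0.1, 0, 0, 0.05, 1, -0.216, -0.574, 0.1, 0, 0, 0.05, 1, -0.216, -0.574, 0.1, 0, 0, 0.05, 1, -0.216, -0.574, 0.1, 0, 0, 0.05, 1, -0.216, -0.574, 0.1, 0, 0, 0.05, 1, -0.216, -0.574, 0.1, 0, 0, 0.05, 1, -0.216, -0.574, 0.1, 0, 0, 0.05])

```text
time: 3.08
eef_pos: [0.6002, -0.2148, 0.2201]
tool_rot: [-0.543, -3.094, -0.001]
wrist_force: [-0.4, 0.0, 0.9]
grip_width: 0.094
grip_force: 0.0
```

```bash
python3 - <<'E'
from h import *
cap('wrist','w3.png');s=arm.sense();print(s['time'],s['eef_pos'])
E
```

```text
3.1333 [ 0.60031065 -0.21456749  0.22049165]
```

View pics/w3.png

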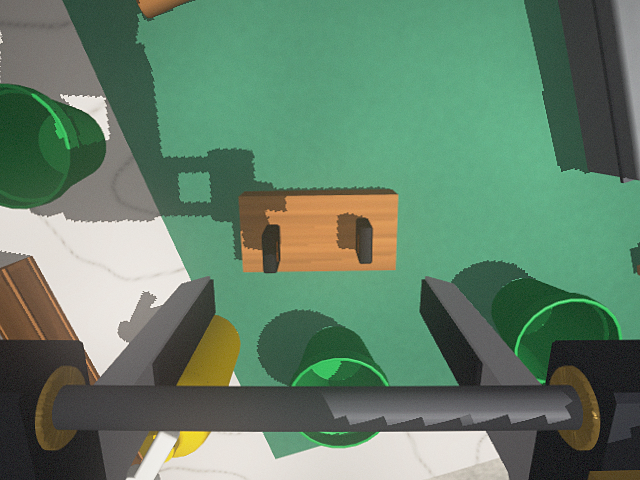

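Box results: the tall mouth is at (0.5678, 0.103, 0.121) and the low mouth at (0.570, 0.193, 0.101). They are 90.3 mm apart, the heights match the text, and the box's x axis is at about -1.8°. In the block view the long key is at (271,248) and the short one at (364,240). I take a second view of the block and cut out the bows.

Call:
servo_tool(rows=[0.0, 0, 0.12, 0, 0, 0, 0, 0.0, 0, 0.12, 0, 0, 0, 0, 0.0, 0, 0.12, 0, 0, 0, 0, 0.0, 0, 0.12, 0, 0, 0, 0, 0.0, 0, 0.12, 0, 0, 0, 0])

```text
time: 3.55
eef_pos: [0.6204, -0.1595, 0.2207]
tool_rot: [0.543, 3.094, -0.0]
wrist_force: [-0.8, 0.0, -0.2]
grip_width: 0.0638
grip_force: 0.0
```

```bash
python3 - <<'E'
from h import *
cap('wrist','w4.png');a,b=load('w3.png'),load('w4.png');print(arm.sense()['eef_pos'])
bl=[proj(b,onplane(a,(318,232),.032)[0])[0]]
print(bl)
crops=[]
for c,(u,v) in ((a,(318,235)),(b,bl[0])):
    u,v=int(u),int(v);p=c['pixels'];g=p.max(2);m=(g<70).astype(np.uint8);m[:v-50]=0;m[v+60:]=0;m[:,:u-90]=0;m[:,u+100:]=0
    k,l,st,ce=cv2.connectedComponentsWithStats(m)
    for i in range(1,k):
        if st[i,4]>150:print(st[i],ce[i].round(1),cv2.minAreaRect(np.argwhere(l==i)[:,::-1].astype(np.float32)))
    crops.append(cv2.resize(p[v-45:v+55,u-100:u+100],(600,300),interpolation=cv2.INTER_NEAREST));print('crop origin',u-100,v-45)
cv2.imwrite('pics/c2.png',np.vstack(crops)[:,:,::-1])
E
```

```text
[ 0.62029802 -0.16000381  0.22068758]
[array([252.61532869, 231.51825423])]
[356 218  16  45 253] [360.8 233.5] ((363.5, 240.0), (44.0, 15.0), 90.0)
[262 225  18  48 685] [270.1 247.5] ((270.5, 248.5), (47.0, 17.0), 90.0)
crop origin 218 190
[286 217  14  46 335] [292.2 237.5] ((292.5, 239.5), (45.0, 13.0), 90.0)
[184 224  26  48 946] [196.9 246.9] ((197.00584411621094, 247.59339904785156), (47.09560775756836, 24.389909744262695), 86.42366790771484)
crop origin 152 186
```

View pics/c2.png

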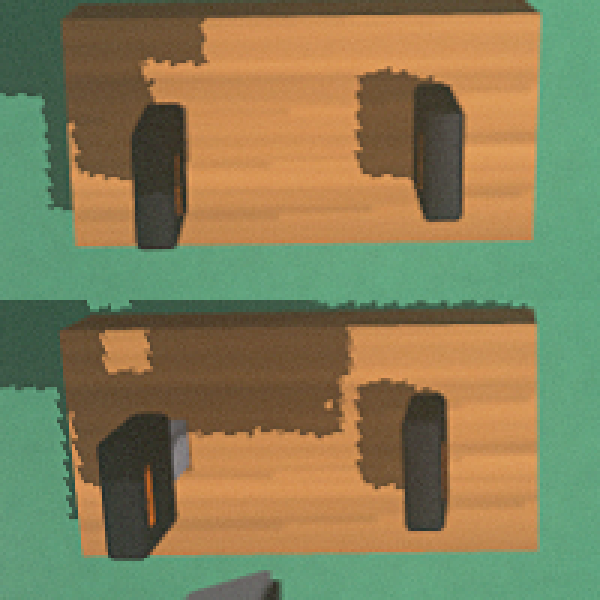

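The crops show the keys' top faces. In the first view they are centred at (366,245) for the short key and (269,255) for the long one. In the second view they are at (292,244) and (193,254).

```bash
python3 - <<'E'
from h import *
a,b=load('w3.png'),load('w4.png')
f1=lambda x,y:(218+x/3,190+y/3); f2=lambda x,y:(152+x/3,186+(y-300)/3)
for n,z,q in (('short',.071,[((444,166),(421,475)),((425,220),(406,529)),((463,220),(440,529))]),('long',.091,[((154,196),(124,503)),((138,248),(110,558)),((177,248),(148,558))])):
    for p1,p2 in q:
        x,e=tri([(a,f1(*p1)),(b,f2(*p2))]);print(n,x.round(4),e[0].round(4),onplane(a,f1(*p1),z)[0].round(4),onplane(b,f2(*p2),z)[0].round(4))
# block outline top z=.032
for c,f,q in ((a,f1,[(64,19),(540,13),(533,240),(76,245)]),(b,f2,[(62,331),(536,322),(538,549),(82,556)])):
    w=onplane(c,[f(*p) for p in q],.032);print(w.mean(0).round(4))
    for j in range(4):
        v=w[(j+1)%4]-w[j];print('  ',np.linalg.norm(v).round(4),np.degrees(np.arctan2(v[1],v[0])).round(2))
    cc=w.mean(0)
    yv=(w[1]+w[2]-w[0]-w[3]);yv/=np.linalg.norm(yv);print('  keys',(cc+.038*yv).round(4),(cc-.038*yv).round(4),np.degrees(np.arctan2(yv[1],yv[0]))-90)
E
```

```text
short [ 0.6301 -0.1843  0.0756] 0.0002 [ 0.6317 -0.1843  0.071 ] [ 0.6311 -0.185   0.071 ]
short [ 0.6435 -0.1939  0.0735] 0.0002 [ 0.6445 -0.194   0.071 ] [ 0.644  -0.1943  0.071 ]
short [ 0.6449 -0.1843  0.0794] 0.0002 [ 0.6481 -0.1842  0.071 ] [ 0.6472 -0.1855  0.071 ]
long [ 0.6079 -0.2567  0.0894] 0.0004 [ 0.6079 -0.2566  0.091 ] [ 0.6071 -0.2559  0.091 ]
long [ 0.6197 -0.2658  0.0904] 0.0 [ 0.6195 -0.2656  0.091 ] [ 0.6195 -0.2655  0.091 ]
long [ 0.6228 -0.2561  0.0913] 0.0 [ 0.6229 -0.2562  0.091 ] [ 0.6229 -0.2562  0.091 ]
[ 0.6195 -0.22    0.032 ]
   0.1392 70.8
   0.0702 -18.84
   0.1402 -109.27
   0.07 160.37
  keys [ 0.632  -0.1841  0.032 ] [ 0.6069 -0.2559  0.032 ] -19.234690973210846
[ 0.6192 -0.2204  0.032 ]
   0.1392 71.11
   0.0701 -18.96
   0.1404 -108.97
   0.07 160.04
  keys [ 0.6316 -0.1844  0.032 ] [ 0.6069 -0.2563  0.032 ] -18.93371329054554
```

```bash
python3 - <<'E'
from h import *
plan((.6317,-.1844,.11),160.8);plan((.6317,-.1844,.039),160.8)
E
```

```text
d [-0.038  -0.038   0.2214] r [-0.      0.0001 -0.0042] rows 3.0
 d [-0.038  -0.038   0.3634] r [-0.      0.0001 -0.0042] rows 5.0
```

Call:
servo_tool(rows=[0, -0.038, -0.038, 0.22, 0, 0, -0.004, 0, -0.038, -0.038, 0.22, 0, 0, -0.004, 0, -0.038, -0.038, 0.22, 0, 0, -0.004, 0, -0.038, -0.038, 0.22, 0, 0, -0.004, 0, -0.038, -0.038, 0.27, 0, 0, -0.004, 0, -0.038, -0.038, 0.32, 0, 0, -0.004, 0, -0.038, -0.038, 0.363, 0, 0, -0.004, 0, -0.038, -0.038, 0.363, 0, 0, -0.004, 0, -0.038, -0.038, 0.363, 0, 0, -0.004])

```text
time: 4.35
eef_pos: [0.632, -0.1844, 0.0404]
tool_rot: [0.526, 3.097, -0.0]
wrist_force: [0.6, -0.2, 0.4]
grip_width: 0.0469
grip_force: 0.0
```

```bash
python3 - <<'E'
from h import *
plan((.6317,-.1844,.039),160.8)
E
```

```text
d [ 0.0007 -0.0002  0.0027] r [ 0.      0.0001 -0.0004] rows 1.0
```

Call:
servo_tool(rows=[-1, 0, 0, 0, 0, 0, 0, -1, 0, 0, 0, 0, 0, 0, -1, 0, 0, 0, 0, 0, 0, -1, 0, 0, 0, 0, 0, 0, -1, 0, 0, 0, 0, 0, 0, -1, 0, 0, 0, 0, 0, 0, -1, 0, 0, 0, 0, 0, 0, -1, 0, 0, 0, 0, 0, 0], squeeze=25)

```text
time: 5.02
eef_pos: [0.6319, -0.1842, 0.0392]
tool_rot: [0.525, 3.097, -0.0]
wrist_force: [0.2, 0.0, 1.8]
grip_width: 0.0105
grip_force: 25.0
```

```bash
python3 - <<'E'
from h import *
s=arm.sense();print(s['wrist_force'],s['wrist_torque'],s['grip_width'],s['grip_force'],s['eef_pos'])
E
```

```text
[0.17056476 0.00726954 1.77306855] [-0.07084603  0.07448322  0.01649815] 0.010473748298676547 25.000412464141846 [ 0.63194599 -0.18422321  0.03918748]
```

Call:
servo_tool(rows=[-1, 0, 0, -0.06, 0, 0, 0, -1, 0, 0, -0.12, 0, 0, 0, -1, 0, 0, -0.2, 0, 0, 0, -1, 0, 0, -0.28, 0, 0, 0, -1, 0, 0, -0.28, 0, 0, 0, -1, 0, 0, -0.28, 0, 0, 0])

```text
time: 5.52
eef_pos: [0.6326, -0.1844, 0.1813]
tool_rot: [0.524, 3.093, -0.001]
wrist_force: [-0.0, -0.3, -1.1]
grip_width: 0.0109
grip_force: 25.0
```

```bash
python3 - <<'E'
from h import *
s=arm.sense();print(s['wrist_force'],s['grip_width'])
plan((.57,.1931,.18),178.2)
E
```

```text
[-0.02310408 -0.27247715 -1.11365742] 0.010909006367399663
 d [0.3671 0.6715 0.0011] r [-0.0002  0.0014 -0.0969] rows 10.0
```

Call:
servo_tool(rows=[-1, 0.367, 0.672, 0, 0, 0, -0.097, -1, 0.367, 0.672, 0, 0, 0, -0.097, -1, 0.367, 0.672, 0, 0, 0, -0.097, -1, 0.367, 0.672, 0, 0, 0, -0.097, -1, 0.367, 0.672, 0, 0, 0, -0.097, -1, 0.367, 0.672, 0, 0, 0, -0.097, -1, 0.367, 0.672, 0, 0, 0, -0.097, -1, 0.367, 0.672, 0, 0, 0, -0.097, -1, 0.367, 0.672, 0, 0, 0, -0.097, -1, 0.367, 0.672, 0, 0, 0, -0.097, -1, 0.367, 0.672, 0, 0, 0, -0.097, -1, 0.367, 0.672, 0, 0, 0, -0.097, -1, 0.367, 0.672, 0, 0, 0, -0.097])

```text
time: 6.6
eef_pos: [0.5695, 0.1922, 0.1782]
tool_rot: [-0.051, -3.14, 0.001]
wrist_force: [-0.1, -0.8, -1.1]
grip_width: 0.011
grip_force: 25.0
```

```bash
python3 - <<'E'
from h import *
s=arm.sense();print(s['wrist_force'],s['grip_width'])
plan((.57,.1931,.140),178.2)
cap('wrist','w5.png')
E
```

```text
[-0.10395026 -0.76017513 -1.08531922] 0.01095067709347969
 d [-0.0011  0.0019  0.0763] r [-0.0002 -0.0004 -0.0003] rows 1.0
```

View pics/w5.png

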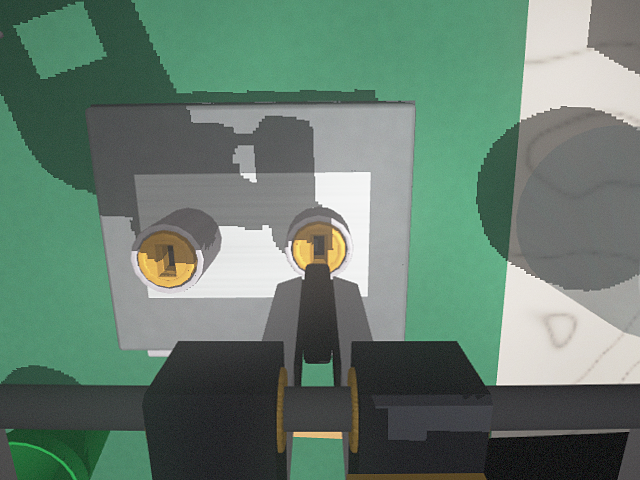

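The key (317) hangs just beside the low slot (320,243), in line with it. I lower it gently.

Call:
servo_tool(rows=[-1, -0.001, 0.002, 0.03, 0, 0, 0, -1, -0.001, 0.002, 0.06, 0, 0, 0, -1, -0.001, 0.002, 0.075, 0, 0, 0, -1, -0.001, 0.002, 0.085, 0, 0, 0, -1, -0.001, 0.002, 0.095, 0, 0, 0, -1, -0.001, 0.002, 0.105, 0, 0, 0, -1, -0.001, 0.002, 0.105, 0, 0, 0])

```text
time: 7.23
eef_pos: [0.5698, 0.1942, 0.1258]
tool_rot: [-0.05, -3.141, 0.001]
wrist_force: [-0.1, -1.5, -1.5]
grip_width: 0.0108
grip_force: 25.0
```

```bash
python3 - <<'E'
from h import *
s=arm.sense();print(s['wrist_force'],s['wrist_torque'])
plan((.57,.1931,.1042),178.2)
E
```

```text
[-0.07087155 -1.51581556 -1.48165491] [-0.24811188  0.03336132  0.03783237]
 d [-0.0004 -0.0021  0.0433] r [-0.0001 -0.0002 -0.    ] rows 1.0
```

Call:
servo_tool(rows=[-1, 0, -0.002, 0.008, 0, 0, 0, -1, 0, -0.002, 0.016, 0, 0, 0, -1, 0, -0.002, 0.024, 0, 0, 0, -1, 0, -0.002, 0.032, 0, 0, 0, -1, 0, -0.002, 0.038, 0, 0, 0, -1, 0, -0.002, 0.043, 0, 0, 0, -1, 0, -0.002, 0.046, 0, 0, 0, -1, 0, -0.002, 0.046, 0, 0, 0])

```text
time: 7.9
eef_pos: [0.5701, 0.1936, 0.1045]
tool_rot: [0.049, 3.14, 0.0]
wrist_force: [-4.5, -2.1, 10.1]
grip_width: 0.0108
grip_force: 25.0
```

```bash
python3 - <<'E'
from h import *
s=arm.sense();print(s['wrist_force'],s['wrist_torque'])
plan((.57,.1931,.1042),178.2)
E
```

```text
[-4.54063664 -2.13843419 10.14277147] [-0.30352813  1.00505868 -0.0043815 ]
 d [ 0.0001 -0.001   0.0005] r [0.0001 0.0002 0.0001] rows 1.0
```

Call:
servo_tool(rows=[-1, 0, -0.001, 0.003, 0, 0, 0, -1, 0, -0.001, 0.003, 0, 0, 0, -1, 0, -0.001, 0.003, 0, 0, 0])

```text
time: 8.15
eef_pos: [0.5705, 0.1935, 0.1041]
tool_rot: [0.049, 3.139, 0.002]
wrist_force: [-5.3, 0.8, 16.4]
grip_width: 0.0113
grip_force: 25.0
```

Call:
servo_tool(rows=[0, 0, 0, 0, 0, 0, 0, 0, 0, 0, 0, 0, 0, 0, 0, 0, 0, 0, 0, 0, 0, 0, 0, 0, 0, 0, 0, 0, 0, 0, 0, 0, 0, 0, 0, 0, 0, 0, -0.05, 0, 0, 0, 0, 0, 0, -0.12, 0, 0, 0, 0, 0, 0, -0.2, 0, 0, 0, 0, 0, 0, -0.24, 0, 0, 0, 0, 0, 0, -0.24, 0, 0, 0, 0, 0, 0, -0.24, 0, 0, 0])

```text
time: 9.07
eef_pos: [0.57, 0.1931, 0.2222]
tool_rot: [0.049, 3.14, 0.0]
wrist_force: [0.3, -0.1, -0.6]
grip_width: 0.0471
grip_force: 0.0
```

```bash
python3 - <<'E'
from h import *
cap('wrist','w6.png');c=load('w6.png')
print(proj(c,[(.57,.1931,.136)]),proj(c,[(.57,.1931,.102)]))
plan((.607,-.256,.18),160.8)
E
```

```text
[[317.46390135 243.68956014]] [[317.39386434 230.89202545]]
 d [-0.1031 -0.895   0.0818] r [-0.0002 -0.0004  0.0967] rows 11.0
```

View pics/w6.png

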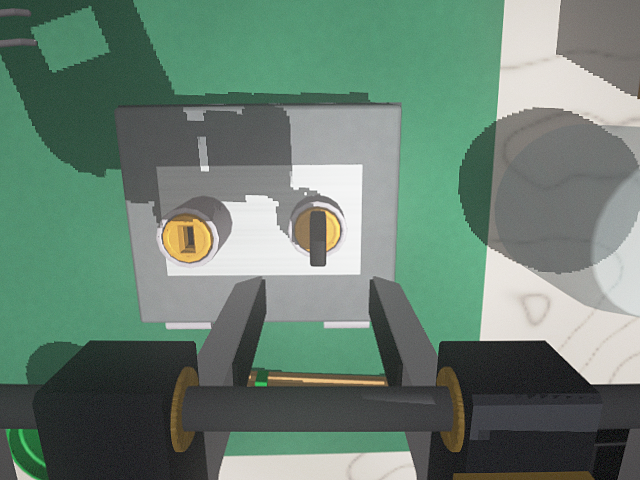

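The short key stands home: its bow top at (317,245) matches the predicted (317,244). Now for the long key.

Call:
servo_tool(rows=[0, -0.103, -0.895, 0.08, 0, 0, 0.097, 0, -0.103, -0.895, 0.08, 0, 0, 0.097, 0, -0.103, -0.895, 0.08, 0, 0, 0.097, 0, -0.103, -0.895, 0.08, 0, 0, 0.097, 0, -0.103, -0.895, 0.08, 0, 0, 0.097, 0, -0.103, -0.895, 0.08, 0, 0, 0.097, 0, -0.103, -0.895, 0.08, 0, 0, 0.097, 0, -0.103, -0.895, 0.08, 0, 0, 0.097, 0, -0.103, -0.895, 0.08, 0, 0, 0.097, 0, -0.103, -0.895, 0.08, 0, 0, 0.097, 0, -0.103, -0.895, 0.08, 0, 0, 0.097, 0, -0.103, -0.895, 0.08, 0, 0, 0.097, 0, -0.103, -0.895, 0.08, 0, 0, 0.097, 0, -0.103, -0.895, 0.08, 0, 0, 0.097])

```text
time: 10.28
eef_pos: [0.607, -0.2552, 0.1803]
tool_rot: [-0.525, -3.095, -0.001]
wrist_force: [0.1, -0.1, 0.4]
grip_width: 0.047
grip_force: 0.0
```

```bash
python3 - <<'E'
from h import *
plan((.607,-.256,.057),160.8)
E
```

```text
d [-0.0012 -0.0016  0.2466] r [ 0.0001 -0.0008 -0.0003] rows 3.0
```

Call:
servo_tool(rows=[0, -0.001, -0.001, 0.06, 0, 0, 0, 0, -0.001, -0.001, 0.12, 0, 0, 0, 0, -0.001, -0.001, 0.18, 0, 0, 0, 0, -0.001, -0.001, 0.225, 0, 0, 0, 0, -0.001, -0.001, 0.247, 0, 0, 0, 0, -0.001, -0.001, 0.247, 0, 0, 0, 0, -0.001, -0.001, 0.247, 0, 0, 0])

```text
time: 10.87
eef_pos: [0.6081, -0.2558, 0.0592]
tool_rot: [0.523, 3.097, -0.0]
wrist_force: [0.3, 1.1, 0.9]
grip_width: 0.0471
grip_force: 0.0
```

Call:
servo_tool(rows=[-1, 0, 0, 0, 0, 0, 0, -1, 0, 0, 0, 0, 0, 0, -1, 0, 0, 0, 0, 0, 0, -1, 0, 0, 0, 0, 0, 0, -1, 0, 0, 0, 0, 0, 0, -1, 0, 0, 0, 0, 0, 0, -1, 0, 0, 0, 0, 0, 0, -1, 0, 0, 0, 0, 0, 0], squeeze=45)

```text
time: 11.53
eef_pos: [0.6078, -0.2565, 0.0586]
tool_rot: [0.525, 3.097, -0.0]
wrist_force: [0.1, -0.2, 2.6]
grip_width: 0.0104
grip_force: 45.0
```

```bash
python3 - <<'E'
from h import *
s=arm.sense();print(s['wrist_force'],s['wrist_torque'],s['eef_pos'])
E
```

```text
[ 0.13020072 -0.21552659  2.60462792] [0.07731775 0.07374946 0.02515128] [ 0.60776043 -0.25653113  0.05863222]
```

Call:
servo_tool(rows=[-1, 0, 0, -0.06, 0, 0, 0, -1, 0, 0, -0.12, 0, 0, 0, -1, 0, 0, -0.2, 0, 0, 0, -1, 0, 0, -0.28, 0, 0, 0, -1, 0, 0, -0.34, 0, 0, 0, -1, 0, 0, -0.34, 0, 0, 0, -1, 0, 0, -0.34, 0, 0, 0])

```text
time: 12.12
eef_pos: [0.6081, -0.2567, 0.2299]
tool_rot: [0.525, 3.095, -0.001]
wrist_force: [-0.3, 0.0, -1.4]
grip_width: 0.0106
grip_force: 45.0
```

```bash
python3 - <<'E'
from h import *
s=arm.sense();print(s['wrist_force'],s['grip_width'])
plan((.5685,.103,.21),178.2)
E
```

```text
[-0.28354808  0.02136759 -1.44907124] 0.01058168093788483
 d [0.3119 0.6531 0.0387] r [-0.0003  0.0009 -0.0969] rows 9.0
```

Call:
servo_tool(rows=[-1, 0.312, 0.653, 0.038, 0, 0, -0.097, -1, 0.312, 0.653, 0.038, 0, 0, -0.097, -1, 0.312, 0.653, 0.038, 0, 0, -0.097, -1, 0.312, 0.653, 0.038, 0, 0, -0.097, -1, 0.312, 0.653, 0.038, 0, 0, -0.097, -1, 0.312, 0.653, 0.038, 0, 0, -0.097, -1, 0.312, 0.653, 0.038, 0, 0, -0.097, -1, 0.312, 0.653, 0.038, 0, 0, -0.097, -1, 0.312, 0.653, 0.038, 0, 0, -0.097, -1, 0.312, 0.653, 0.038, 0, 0, -0.097, -1, 0.312, 0.653, 0.038, 0, 0, -0.097, -1, 0.312, 0.653, 0.038, 0, 0, -0.097, -1, 0.312, 0.653, 0.038, 0, 0, -0.097])

```text
time: 13.2
eef_pos: [0.568, 0.1021, 0.2087]
tool_rot: [-0.051, -3.14, 0.0]
wrist_force: [0.1, 0.2, -0.8]
grip_width: 0.0104
grip_force: 45.0
```

```bash
python3 - <<'E'
from h import *
cap('wrist','w7.png')
plan((.5685,.103,.164),178.2)
E
```

```text
d [-0.0008  0.002   0.0899] r [-0.0001 -0.0002 -0.0004] rows 2.0
```

View pics/w7.png

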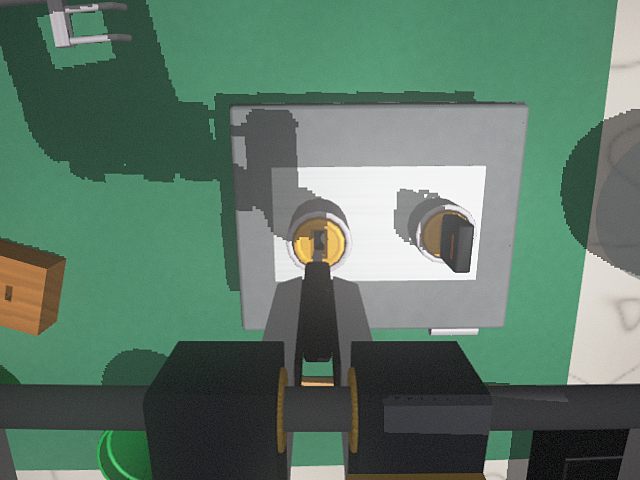

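The tall slot is at (319,240), in line with the key at (317). The short key is still home at (457,243). I lower into the mouth.

Call:
servo_tool(rows=[-1, -0.001, 0.002, 0.03, 0, 0, 0, -1, -0.001, 0.0015, 0.06, 0, 0, 0, -1, -0.001, 0.001, 0.072, 0, 0, 0, -1, -0.001, 0.001, 0.082, 0, 0, 0, -1, -0.001, 0.001, 0.09, 0, 0, 0, -1, -0.001, 0.001, 0.098, 0, 0, 0, -1, -0.001, 0.001, 0.098, 0, 0, 0])

```text
time: 13.83
eef_pos: [0.5685, 0.1035, 0.1601]
tool_rot: [-0.049, -3.141, 0.0]
wrist_force: [1.2, 0.4, -1.2]
grip_width: 0.0107
grip_force: 45.0
```

```bash
python3 - <<'E'
from h import *
s=arm.sense();print(s['wrist_force'],s['wrist_torque'])
plan((.5685,.103,.1236),178.2)
E
```

```text
[ 1.22938739  0.3827944  -1.24384941] [-0.01321796 -0.0178495   0.01110613]
 d [-0.0001 -0.001   0.073 ] r [-0.     -0.0001 -0.    ] rows 1.0
```

Call:
servo_tool(rows=[-1, 0, -0.001, 0.004, 0, 0, 0, -1, 0, -0.001, 0.008, 0, 0, 0, -1, 0, -0.001, 0.011, 0, 0, 0, -1, 0, -0.001, 0.011, 0, 0, 0])

```text
time: 14.17
eef_pos: [0.5686, 0.1029, 0.1549]
tool_rot: [0.049, 3.141, -0.001]
wrist_force: [0.2, -2.1, -1.0]
grip_width: 0.0108
grip_force: 45.0
```

Call:
servo_tool(rows=[-1, 0, 0, 0.003, 0, 0, 0, -1, 0, 0, 0.006, 0, 0, 0, -1, 0, 0, 0.008, 0, 0, 0, -1, 0, 0, 0.01, 0, 0, 0, -1, 0, 0, 0.01, 0, 0, 0])

```text
time: 14.58
eef_pos: [0.5684, 0.1032, 0.1496]
tool_rot: [-0.049, -3.141, 0.0]
wrist_force: [0.3, -2.5, -1.2]
grip_width: 0.0105
grip_force: 45.0
```

Call:
servo_tool(rows=[-1, 0, 0, 0.003, 0, 0, 0, -1, 0, 0, 0.006, 0, 0, 0, -1, 0, 0, 0.009, 0, 0, 0, -1, 0, 0, 0.012, 0, 0, 0, -1, 0, 0, 0.014, 0, 0, 0, -1, 0, 0, 0.014, 0, 0, 0])

```text
time: 15.08
eef_pos: [0.5684, 0.1032, 0.1426]
tool_rot: [-0.049, -3.141, 0.0]
wrist_force: [0.8, -2.8, -0.5]
grip_width: 0.0109
grip_force: 45.0
```

Call:
servo_tool(rows=[-1, 0, 0, 0.003, 0, 0, 0, -1, 0, 0, 0.006, 0, 0, 0, -1, 0, 0, 0.009, 0, 0, 0, -1, 0, 0, 0.012, 0, 0, 0, -1, 0, 0, 0.012, 0, 0, 0])

```text
time: 15.5
eef_pos: [0.5684, 0.1031, 0.1364]
tool_rot: [-0.049, -3.141, 0.0]
wrist_force: [2.7, -4.1, -1.4]
grip_width: 0.0107
grip_force: 45.0
```

Call:
servo_tool(rows=[-1, 0, -0.001, 0.004, 0, 0, 0, -1, 0, -0.001, 0.008, 0, 0, 0, -1, 0, -0.001, 0.012, 0, 0, 0, -1, 0, -0.001, 0.016, 0, 0, 0, -1, 0, -0.001, 0.02, 0, 0, 0, -1, 0, -0.001, 0.02, 0, 0, 0])

```text
time: 16.0
eef_pos: [0.5683, 0.1028, 0.1264]
tool_rot: [-0.049, -3.14, -0.0]
wrist_force: [-0.1, 0.3, -2.1]
grip_width: 0.0109
grip_force: 45.0
```

Call:
servo_tool(rows=[-1, 0, 0, 0.003, 0, 0, 0, -1, 0, 0, 0.006, 0, 0, 0, -1, 0, 0, 0.008, 0, 0, 0, -1, 0, 0, 0.008, 0, 0, 0])

```text
time: 16.33
eef_pos: [0.5687, 0.1028, 0.1238]
tool_rot: [0.049, 3.14, 0.0]
wrist_force: [-3.1, 0.2, 8.4]
grip_width: 0.0108
grip_force: 45.0
```

```bash
python3 - <<'E'
from h import *
s=arm.sense();print(s['wrist_force'],s['wrist_torque'],s['eef_pos'])
cap('wrist','w8.png');cap('scene','s8.png')
c=load('w8.png');cv2.imwrite('pics/c8.png',np.hstack([cv2.resize(c['pixels'][170:370,220:420],(400,400)),cv2.resize(load('s8.png')['pixels'][180:300,300:420],(400,400))])[:,:,::-1])
E
```

```text
[-3.05076388  0.17986685  8.35344298] [-0.07586819  0.71127523 -0.01177358] [0.56871303 0.10275408 0.12380136]
```

View pics/c8.png

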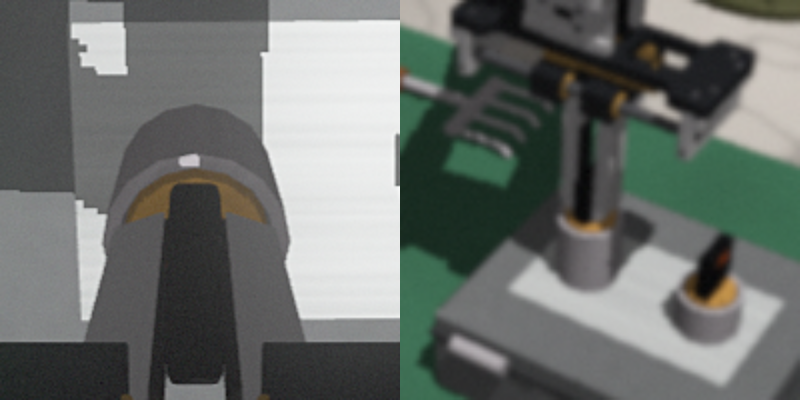

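The bow sits on the brass with about 8 N at TCP z = 0.1238, against a predicted 0.1236. I press harder with a small wiggle to make sure it is home.

Call:
servo_tool(rows=[-1, 0, 0, 0.003, 0, 0, 0.01, -1, 0, 0, 0.003, 0, 0, 0.01, -1, 0, 0, 0.003, 0, 0, -0.01, -1, 0, 0, 0.003, 0, 0, -0.01, -1, 0, 0, 0.003, 0, 0, 0, -1, 0, 0, 0.003, 0, 0, 0])

```text
time: 16.93
eef_pos: [0.5692, 0.1027, 0.1236]
tool_rot: [0.052, 3.138, 0.0]
wrist_force: [-4.4, -1.8, 17.5]
grip_width: 0.0106
grip_force: 45.0
```

It is home: 17.5 N and no further travel. Now the quarter turn clockwise (+rz about the downward tool axis).

Call:
servo_tool(rows=[-1, 0, 0, -0.001, 0, 0, 0.02, -1, 0, 0, -0.001, 0, 0, 0.045, -1, 0, 0, -0.001, 0, 0, 0.07, -1, 0, 0, -0.001, 0, 0, 0.095, -1, 0, 0, -0.001, 0, 0, 0.12, -1, 0, 0, -0.001, 0, 0, 0.145, -1, 0, 0, -0.001, 0, 0, 0.17, -1, 0, 0, -0.001, 0, 0, 0.195, -1, 0, 0, -0.001, 0, 0, 0.22, -1, 0, 0, -0.001, 0, 0, 0.245, -1, 0, 0, -0.001, 0, 0, 0.27, -1, 0, 0, -0.001, 0, 0, 0.27], squeeze=60)

```text
time: 17.93
eef_pos: [0.5687, 0.1024, 0.1236]
tool_rot: [1.344, 2.838, 0.0]
wrist_force: [-6.1, -2.9, 15.3]
grip_width: 0.0103
grip_force: 60.0
```

```bash
python3 - <<'E'
from h import *
s=arm.sense();print(s['wrist_force'],s['wrist_torque'],s['eef_pos'],s['joints'].round(2)); X=R.from_rotvec(s['tool_rot']).as_matrix()[:,0];print(np.degrees(np.arctan2(X[1],X[0])))
E
```

```text
[-6.14164305 -2.93005045 15.32471489] [-0.53700485  1.41331767  0.07101161] [0.56874542 0.10243113 0.12358215] [ 0.12  0.44  1.53 -0.    1.17 -0.57]
129.3204588103197
```

Call:
servo_tool(rows=[-1, 0, 0, 0, 0, 0, 0.025, -1, 0, 0, 0, 0, 0, 0.05, -1, 0, 0, 0, 0, 0, 0.075, -1, 0, 0, 0, 0, 0, 0.1, -1, 0, 0, 0, 0, 0, 0.125, -1, 0, 0, 0, 0, 0, 0.15, -1, 0, 0, 0, 0, 0, 0.175, -1, 0, 0, 0, 0, 0, 0.2, -1, 0, 0, 0, 0, 0, 0.225, -1, 0, 0, 0, 0, 0, 0.25, -1, 0, 0, 0, 0, 0, 0.265, -1, 0, 0, 0, 0, 0, 0.265])

```text
time: 18.93
eef_pos: [0.5685, 0.1028, 0.1236]
tool_rot: [2.376, 2.055, 0.001]
wrist_force: [-8.0, -1.3, 16.3]
grip_width: 0.0106
grip_force: 60.0
```

```bash
python3 - <<'E'
from h import *
s=arm.sense();print(s['wrist_force'],s['wrist_torque'],s['eef_pos']); X=R.from_rotvec(s['tool_rot']).as_matrix()[:,0];print(np.degrees(np.arctan2(X[1],X[0])))
E
```

```text
[-7.96550379 -1.31963188 16.32283448] [-0.06575171  2.00409271  0.09818749] [0.56848377 0.10280715 0.123565  ]
81.73142745716967
```

Call:
servo_tool(rows=[-1, 0, 0, 0, 0, 0, 0.01, -1, 0, 0, 0, 0, 0, 0.018, -1, 0, 0, 0, 0, 0, 0.018, -1, 0, 0, 0, 0, 0, 0.018])

```text
time: 19.27
eef_pos: [0.5685, 0.1028, 0.1236]
tool_rot: [2.43, 1.991, 0.001]
wrist_force: [-8.9, -1.0, 16.9]
grip_width: 0.0108
grip_force: 60.0
```

```bash
python3 - <<'E'
from h import *
s=arm.sense();print(s['wrist_force'],s['wrist_torque'],s['eef_pos']); X=R.from_rotvec(s['tool_rot']).as_matrix()[:,0];print(np.degrees(np.arctan2(X[1],X[0])))
E
```

```text
[-8.91971886 -1.0323569  16.93810347] [-0.08668097  1.95015956  0.103512  ] [0.56847408 0.10281065 0.12357261]
78.66940919736464
```

Call:
servo_tool(rows=[-1, 0, 0, 0, 0, 0, 0.01, -1, 0, 0, 0, 0, 0, 0.02, -1, 0, 0, 0, 0, 0, 0.022, -1, 0, 0, 0, 0, 0, 0.022])

```text
time: 19.6
eef_pos: [0.5684, 0.1028, 0.1236]
tool_rot: [2.497, 1.906, 0.001]
wrist_force: [-9.7, -0.9, 17.0]
grip_width: 0.0106
grip_force: 60.1
```

```bash
python3 - <<'E'
from h import *
s=arm.sense();print(s['wrist_force'],s['wrist_torque'],s['eef_pos']); X=R.from_rotvec(s['tool_rot']).as_matrix()[:,0];print(np.degrees(np.arctan2(X[1],X[0])))
E
```

```text
[-9.67197765 -0.93709871 16.96644857] [-0.1555483   1.98458302  0.56146786] [0.56839712 0.10283867 0.12358419]
74.72945032656618
```

Call:
servo_tool(rows=[-1, 0, 0, 0, 0, 0, -0.003, -1, 0, 0, 0, 0, 0, -0.003, -1, 0, 0, 0, 0, 0, -0.003, -1, 0, 0, 0, 0, 0, -0.003, -1, 0, 0, 0, 0, 0, -0.003, -1, 0, 0, 0, 0, 0, -0.003])

```text
time: 20.1
eef_pos: [0.5684, 0.1028, 0.1236]
tool_rot: [2.487, 1.919, 0.001]
wrist_force: [-10.0, -1.8, 17.6]
grip_width: 0.0108
grip_force: 60.1
```

```bash
python3 - <<'E'
from h import *
s=arm.sense();t=s['wrist_torque'][2];print(s['wrist_force'],s['wrist_torque'],s['eef_pos'],s['grip_force'])
if t>.15: print(arm.hand_in())
E
```

```text
[-10.0497944   -1.80610905  17.6448014 ] [-0.1459983   1.94519397  0.48126022] [0.56841475 0.10284781 0.12357831] 60.09525418281555
the job is handed in; nothing more can be done
None
```

I handed the job in at about 20 s: the short key is home in the low cylinder and released, and the long key is home in the tall cylinder, turned clockwise to its stop (torque jumped from 0.10 to 0.56 N m) and still gripped; I saw no picture after the turn, and no verdict came back.

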